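# Open the ring-gauge case

### The arm

A 7-joint arm with a two-finger parallel gripper is mounted at the origin on the work surface. World frame = base frame: x ahead of the robot, y to its left, z up, the work surface at z = 0. Lengths are in m, angles in rad, forces in N, time in s.
With the tool pointing down it reaches from about 0.425 to 1.025 m from the base axis. Payload 3.6 kg.
Tool frame: the origin (TCP) lies between the finger pads; the fingertips stand 8 mm ahead of it and the grasp point (between the pads) lies 11 mm behind it; y points along the fingers, x is the direction in which the jaws open and shut, and the axes are right-handed (so a half turn about y gives the same grasp; the last joint's range is limited). The gripper opens to 85 mm and grips with 20 to 120 N. Pads are 22 mm wide; open, the fingers measure 114 mm over their backs; the gripper's body (76 mm by 85 mm) begins 54 mm behind the grasp point. The pads swing forward as they close: fully open they stand 13 mm farther back than shut.
Start: joints at [-1.415, 0.591, 0.048, 1.609, -0.033, 0.943, -0.034], TCP at [0.179, 0.703, 0.239] pointing down, gripper open.
Joint ranges: [-2.69, 2.69], [-0.47, 2.24], [-1.27, 1.36], [0.19, 2.51], [-1.53, 4.68], [0.08, 2.07], [-3.09, 3.09]. Speed limits (rad/s): [2.57, 2.57, 3.14, 3.14, 3.14, 3.14, 3.14].

### API

Orientations are given as a unit quaternion [w, x, y, z].
In Python, from rig import r gives the robot as it stands. Calls block until the motion is done:
- r.goto(position, orientation): joint-space move of the TCP to a pose.
- r.move_linear(position, attitude=None, feed=0.15, guard=None): straight line of the TCP; attitude=None keeps the orientation; feed is the mean speed in m/s. With guard (N) it stops when the force on the tool has changed by that much, and returns True; else False.
- r.move_joints(angles): joint-space move.
- r.open_gripper() and r.clamp(): open the fingers fully, or close them until they stop; the grip force is fixed at half the most.
- r.dwell(seconds).
- r.solve_ik(position, orientation): joint angles nearest the present ones, or None.
- r.sense(): the state.
- r.get_image(name): name is "scene" or "side" or "wrist"; returns a dict with "image" (400x640x3 uint8, red, green, blue), "mtx" (3x3 intrinsics, pixels), "pose" (4x4, takes a point from camera to world coordinates). Camera axes: x right, y down, z forward; pixel columns grow to the right and rows downward; lengths in m; the calibration is good to about 2 mm. A picture is of the moment at which its call begins. There is no depth.
A pose or a line that the arm cannot do raises r.IKError and nothing moves.
- r.finish_job(): hands the job in, once; it reports no verdict.
The state is a dict: "t": time; "joints": joint angles; "dq": joint speeds; "joint_torque": joint torques, N m; "tcp_pos": TCP position; "eef_rot": TCP orientation; "wrist_force": force on the tool from outside, world axes, zero at the start; "ft_torque": the same for the moment, N m; "finger_gap": finger opening in m.
Only numpy, scipy, OpenCV 4.12 (cv2) and the standard library are available. Lean on these libraries where they do the work, as an engineer would, in place of code of your own. Each camera call takes 0.05 s, during which the arm holds its last target.

### The job

Press down the blue release tab so that the lid of that case springs up, then push this lid back until it rests fully open by itself. Only press and push with the fingers: pick nothing up, leave the case with the orange tab shut, the ring in the blue case where it lies, and the loose things on the bench where they are.

Things in the scene. Friction and masses are not known exactly. Their poses are not given: they have to be found in the camera images.
- blue_case: fixed black case, white lid with a blue panel, blue release tab; 150 mm (own x) x 130 mm (own y), 45 mm tall, walls 6 mm, on a fixed aluminium plinth of the same outline, 0 to 30 mm high. Origin: centre of the case's underside, on the plinth. Own z up, own x from the tab side (robot side) to the hinge side. Lid hinged along own y at the far (+x) rim; open, it leans 60 mm beyond
- blue_pad (a point): press point: centre of the pad of the blue tab, top face, 125 mm from the case centre along its -x, 41 mm above its underside. The pad sticks out in front of the case, 46 mm (case x, 15 mm of it beyond this point) x 28 mm (case y), nothing above it. 31 mm behind this point an upright hook, top 59 mm above the underside, holds the lid down; it tips a few mm forward as the pad goes down
- blue_tab (a joint): rocking angle of the blue tab in rad: 0 at rest, grows as the pad is pressed straight down; the hook lets go at about 0.16 (pad 6 mm down, about 5 N); stop at 0.26 (9 mm down, about 6 N). It springs back by itself
- blue_lid (a joint): opening angle of the blue case's lid in rad: 0 shut (0.01 with the play of the catch), latched; once released a spring leg lifts it to about 0.75 and no further; from there it has to be pushed (under 2 N at the lip); below about 1.6 it falls back to 0.75 if let go, beyond that it falls open by itself to its stop at 1.95 and stays
- blue_hinge (a point): middle of the blue lid's hinge axis, fixed on the case: 75 mm from the case centre along its +x, 46 mm above the case's underside; same axes as the case, the hinge axis is y
- blue_lip (a point): middle of the front edge of the blue lid's finger lip, 161 mm from the hinge axis; moves with the lid. The lid is a plate 150 mm long from the hinge, 130 mm wide, 8 mm thick, its underside in the plane of the hinge axis; the lip, 36 mm wide, 5 mm thick, sticks out 11 mm from mid front edge. Lip above the case's underside: 48 mm shut, about 158 mm sprung up
- orange_case: second fixed case, same make and size, same frame, on its own plinth of 0 to 30 mm, but orange tab and orange panel on the lid; stays shut
- orange_lid (a joint): opening angle of the orange case's lid in rad, 0 shut
- ring_gauge: loose steel ring 56 mm across, 18 mm tall, lying inside the blue case on its floor; origin: centre of its underside
- hub: loose bystander: bright aluminium flanged hub: stem 40 mm across, flange 76 mm across on top, 62 mm tall; origin: centre of its underside
- pin_gauge: loose bystander: standing steel cylinder 28 mm across, 70 mm tall; origin: centre of its underside
- v_block: loose bystander: dark steel V-block 50 x 60 mm, 45 mm tall; origin: centre of its underside
- oil_bottle: loose bystander: white bottle with blue cap, 44 mm across, 100 mm tall; origin: centre of its underside
- screwdriver: loose bystander: screwdriver lying flat, 160 mm long; origin: a point on its shaft's axis line, underneath
- gauge_block: loose bystander: steel block 35 x 30 x 20 mm; origin: centre of its underside

How it is judged:
On the way, in this order (a step that is already met when the one before it is completed fails the run):
1. the blue tab is pressed down (value of joint blue_tab above 0.1 rad and value of joint blue_lid below 0.3 rad).
2. the lid of the blue case has sprung up (value of joint blue_lid above 0.5 rad), for 0.1 s.
3. the lid of the blue case is pushed fully open (value of joint blue_lid above 1.8 rad), for 0.2 s.
At the end, for the whole second after the job is handed in: The blue case's lid rests open at more than 1.8 rad (stop at 1.95), the blue tab has sprung back, the orange case is shut, the ring lies within 15 mm and every loose thing on the bench within 30 mm of where it started (value of joint blue_lid above 1.8 rad and velocity of joint blue_lid below 0.1 rad/s and value of joint blue_tab below 0.06 rad and value of joint orange_lid below 0.05 rad and distance of ring_gauge from where it was at the start of the episode below 0.015 m and distance of each of hub, pin_gauge, v_block, oil_bottle, screwdriver, gauge_block from where it was at the start of the episode below 0.03 m); the robot touches nothing.
It fails at once if the case with the orange tab comes open (value of joint orange_lid above 0.1 rad).
It fails at once if the ring in the blue case is moved (15 mm) or lifted (distance of ring_gauge from where it was at the start of the episode above 0.015 m).
It fails at once if a loose thing on the bench is shoved (30 mm), knocked over, picked up or carried (distance of any of hub, pin_gauge, v_block, oil_bottle, screwdriver, gauge_block from where it was at the start of the episode above 0.03 m or angle between any of hub, pin_gauge, v_block, oil_bottle, gauge_block's own z axis and vertical above 0.5 rad).
It also fails if it takes over 42 s, if anything falls off the work surface, if the arm or the gripper's body presses on something with over 40 N, if the wrist force passes 120 N, or if a joint passes its speed limit or range.

## Working session

There is one attempt and no reset: what is moved stays moved. The work goes in short steps, each a Python script; the robot and the scene stay as the last script left them, time stands still between calls to the robot, and variables do not carry over. Pictures are saved under pics/ and viewed, and the job is handed in when it is done.

```bash
ls; mkdir -p pics
python3 - <<'E'
from rig import r
import cv2,numpy as np
for n in ("scene","side","wrist"):
    d=r.get_image(n); cv2.imwrite(f"pics/{n}0.png",d["image"][:,:,::-1]); np.savez(f"pics/{n}0.npz",**d)
    print(n,d["mtx"].tolist(),np.round(d["pose"],4).tolist())
s=r.sense();print(s["t"],s["tcp_pos"],s["eef_rot"],s["finger_gap"])
E
```

```text
pics
scene [[512.1386915812578, 0.0, 318.2015843681859], [0.0, 512.1386915812578, 194.70796374905973], [0.0, 0.0, 1.0]] [[0.3194, 0.6878, -0.6519, 1.4528], [0.9475, -0.2201, 0.2321, -0.3251], [0.0162, -0.6917, -0.722, 1.0737], [0.0, 0.0, 0.0, 1.0]]
side [[382.82525996385954, 0.0, 315.4690405232212], [0.0, 382.82525996385954, 206.25015580570187], [0.0, 0.0, 1.0]] [[0.919, -0.1888, 0.3461, 0.2571], [-0.3936, -0.489, 0.7785, -0.7188], [0.0223, -0.8516, -0.5237, 0.5785], [0.0, 0.0, 0.0, 1.0]]
wrist [[287.54308114777336, 0.0, 316.7083893805024], [0.0, 287.54308114777336, 198.32452166801127], [0.0, 0.0, 1.0]] [[0.2471, 0.9223, 0.2973, 0.1021], [0.969, -0.234, -0.0794, 0.7222], [-0.0036, 0.3077, -0.9515, 0.3735], [0.0, 0.0, 0.0, 1.0]]
0.15 [0.17901601 0.70189495 0.23839841] [-0.55796944  0.55876331  0.43337429 -0.43432751] 0.08563126260339358
```

View pics/scene0.png

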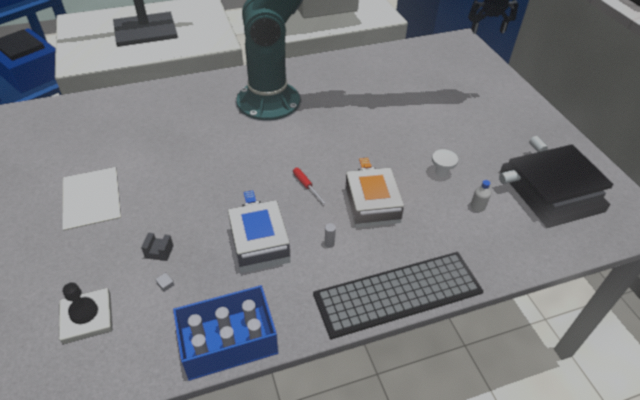

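View pics/side0.png

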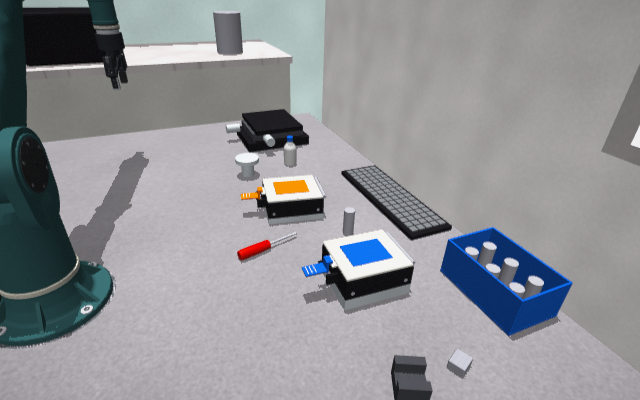

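View pics/wrist0.png

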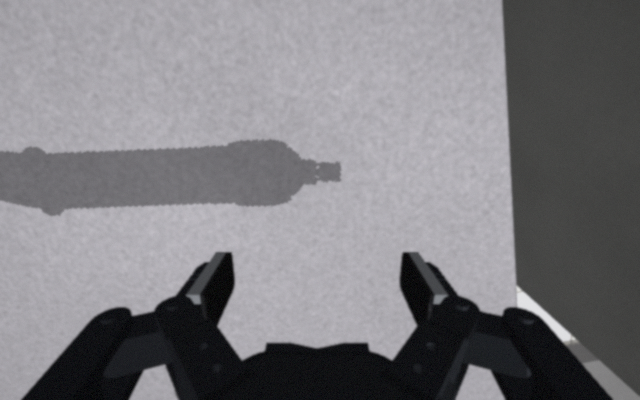

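The scene view shows the blue case with its panel near (258,224) and tab near (250,197), and the orange case near (374,188). The side view shows the blue panel near (365,252) and tab near (315,269). Next I'll triangulate the panel corners and tab.

```bash
cat > h.py <<'E'
import cv2,numpy as np
def load(n): return dict(np.load(f"pics/{n}.npz"))
def P(d): return d["mtx"]@np.linalg.inv(d["pose"])[:3]
def proj(d,p):
    q=P(d)@np.append(p,1); return q[:2]/q[2]
def tri(ds,us):
    A=[]
    for d,u in zip(ds,us):
        M=P(d); A+= [u[0]*M[2]-M[0],u[1]*M[2]-M[1]]
    X=np.linalg.svd(np.array(A))[2][-1]; return X[:3]/X[3]
def plane(d,u,z):
    v=d["pose"][:3,:3]@np.linalg.solve(d["mtx"],[u[0],u[1],1]); o=d["pose"][:3,3]
    return o+v*(z-o[2])/v[2]
E
python3 - <<'E'
from h import *
res={}
for n in("scene0","side0"):
    d=load(n); hsv=cv2.cvtColor(d["image"],cv2.COLOR_RGB2HSV)
    for c,lo,hi in(("blue",(105,120,60),(125,255,255)),("or",(8,150,120),(20,255,255))):
        m=cv2.inRange(hsv,lo,hi)
        cs,_=cv2.findContours(m,cv2.RETR_EXTERNAL,cv2.CHAIN_APPROX_NONE)
        for k in cs:
            a=cv2.contourArea(k)
            if a<20 : continue
            M=cv2.moments(k);print(n,c,a,(round(M["m10"]/M["m00"],1),round(M["m01"]/M["m00"],1)),cv2.boundingRect(k), cv2.approxPolyDP(k,4,True)[:,0].tolist() if a>200 else "")
    x0,y0,w,h=((215,180,90,90) if n=="scene0" else (290,220,140,95))
    cv2.imwrite(f"pics/{n}_z.png",cv2.resize(d["image"][y0:y0+h,x0:x0+w,::-1],None,fx=5.5,fy=5.5,interpolation=cv2.INTER_CUBIC))
E
```

```text
scene0 blue 6615.5 (224.6, 331.9) (174, 286, 104, 94) [[261, 286], [174, 309], [181, 361], [189, 379], [277, 352]]
scene0 blue 625.5 (257.2, 224.4) (242, 210, 32, 30) [[266, 210], [242, 215], [248, 239], [273, 234]]
scene0 blue 42.0 (249.4, 198.4) (244, 193, 11, 10) 
scene0 blue 24.5 (485.8, 183.2) (483, 181, 7, 6) 
scene0 blue 1001.5 (501.2, 29.7) (478, 0, 50, 56) [[527, 0], [517, 0], [517, 18], [503, 34], [498, 31], [501, 16], [480, 21], [478, 33], [498, 44], [490, 45], [499, 47], [498, 52], [509, 54], [506, 50]]
scene0 blue 757.5 (455.2, 12.4) (438, 0, 36, 30) [[440, 0], [439, 20], [450, 23], [449, 29], [471, 25], [467, 15], [473, 0]]
scene0 blue 3561.5 (27.5, 56.4) (0, 0, 65, 104) [[0, 0], [0, 23], [27, 15], [32, 28], [25, 30], [44, 46], [14, 60], [0, 50], [0, 103], [58, 91], [54, 48], [45, 41], [34, 12], [49, 5], [55, 13], [64, 12], [60, 0]]
scene0 or 151.0 (370.1, 181.2) (360, 176, 23, 15) 
side0 blue 237.5 (319.7, 266.2) (302, 255, 31, 22) [[329, 255], [313, 264], [316, 272], [311, 265], [312, 273], [306, 266], [308, 274], [302, 267], [305, 275], [327, 272]]
side0 blue 809.5 (365.1, 252.0) (340, 239, 53, 27) [[392, 257], [377, 239], [340, 246], [353, 265]]
side0 blue 8262.5 (504.0, 279.3) (440, 227, 133, 109) [[448, 239], [440, 270], [508, 335], [556, 315], [572, 283], [493, 227]]
side0 blue 29.5 (289.5, 138.0) (287, 135, 6, 7) 
side0 or 81.0 (253.4, 193.9) (241, 187, 22, 12) 
side0 or 335.5 (290.2, 186.6) (273, 180, 36, 14) [[308, 190], [303, 180], [273, 183], [276, 193]]
```

View pics/scene0_z.png

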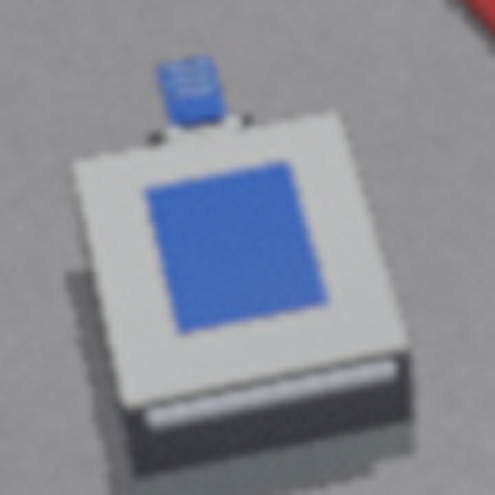

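View pics/side0_z.png

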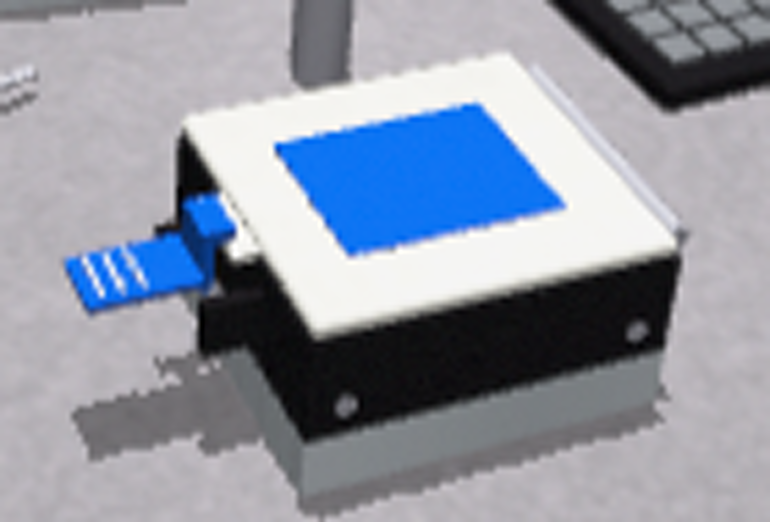

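Run:
```python
from h import *
a,b=load("scene0"),load("side0")
# panel corners: match by world
C=tri((a,b),((257.5,224.5),(365.3,252.2)))
print("centre",C, proj(a,C),proj(b,C))
pa=[(266,210),(242,215),(248,239),(273,234)]; pb=[(392,257),(377,239),(340,246),(353,265)]
for u in pa: print(u,plane(a,u,C[2]))
for u in pb: print(u,plane(b,u,C[2]))
```

```text
centre [ 0.60995471 -0.18635719  0.08236357] [257.49538524 224.50649396] [365.28782942 252.18783182]
(266, 210) [ 0.56857665 -0.15339416  0.08236357]
(242, 215) [ 0.56652681 -0.2164926   0.08236357]
(248, 239) [ 0.64844681 -0.21996251  0.08236357]
(273, 234) [ 0.65196766 -0.15714774  0.08236357]
(392, 257) [ 0.65331693 -0.22044407  0.08236357]
(377, 239) [ 0.65678466 -0.15538166  0.08236357]
(340, 246) [ 0.57021506 -0.14809498  0.08236357]
(353, 265) [ 0.56690176 -0.21304914  0.08236357]
```

The zooms show the whole lid and tab. I read the lid corners and the pad front corners from both, and triangulate them.

Run:
```python
from h import *
a,b=load("scene0"),load("side0")
f=lambda z,o:(o[0]+(z[0]+.5)/5.5-.5,o[1]+(z[1]+.5)/5.5-.5)
A=lambda *z:f(z,(215,180)); B=lambda *z:f(z,(290,220))
prs={"lid front-right":(A(75,163),B(315,337)),"lid front-left":(A(340,111),B(181,118)),"lid back-left":(A(407,348),B(505,50)),"lid back-right":(A(130,405),B(684,255)),
"pad frontR":(A(157,64),B(90,312)),"pad frontL":(A(211,55),B(65,260)),}
X={}
for k,u in prs.items():
    X[k]=tri((a,b),u);print(k,X[k].round(4),[np.round(proj(d,X[k])-v,1).tolist() for d,v in zip((a,b),u)])
g=lambda *k:np.mean([X[i] for i in k],0)
F=g("lid front-right","lid front-left");Bk=g("lid back-right","lid back-left")
d=Bk-F;print("x axis",np.degrees(np.arctan2(d[1],d[0])),np.linalg.norm(d))
e=g("lid front-left","lid back-left")-g("lid front-right","lid back-right");print("y axis",np.degrees(np.arctan2(-e[0],e[1])),np.linalg.norm(e))
print("lid ctr",(F+Bk)/2,"pad front",g("pad frontR","pad frontL"), "padfront->lidctr", np.degrees(np.arctan2(*((F+Bk)/2-g("pad frontR","pad frontL"))[[1,0]])), np.linalg.norm(((F+Bk)/2-g("pad frontR","pad frontL"))[:2]))
```

```text
lid front-right [ 0.5352 -0.2465  0.0808] [[-0.2, 0.2], [-0.5, -0.4]]
lid front-left [ 0.5424 -0.1183  0.0829] [[-0.1, 0.1], [-0.2, -0.2]]
lid back-left [ 0.6882 -0.1265  0.0806] [[0.4, -0.5], [0.9, 0.9]]
lid back-right [ 0.6821 -0.2535  0.0782] [[-0.5, 0.5], [-1.1, -1.0]]
pad frontR [ 0.4726 -0.1938  0.0698] [[-0.2, 0.3], [-0.7, -0.7]]
pad frontL [ 0.4746 -0.1665  0.0704] [[-0.1, 0.1], [-0.2, -0.2]]
x axis -2.9632820556950574 0.14658667066533906
y axis -2.9931031672907125 0.1277666802661928
lid ctr [ 0.61197574 -0.18617642  0.08064307] pad front [ 0.47363391 -0.1801712   0.07006173] padfront->lidctr -2.485568160372858 0.1384721145930483
```

Both views agree: the lid centre is near (0.611,-0.186), yaw is about -3°, and the pad top is near z = 0.069. I'll approach with shut fingers, tilted so the gripper body leans away from the lid's arc.

```bash
cat >> h.py <<'E'
from scipy.spatial.transform import Rotation as Ro
YAW=np.radians(-2.9); C0=np.array([0.611,-0.186,0.028])
xc=np.array([np.cos(YAW),np.sin(YAW),0]); yc=np.array([-np.sin(YAW),np.cos(YAW),0]); zc=np.array([0,0,1.])
def case(x,z,y=0): return C0+x*xc+y*yc+z*zc
def ori(tilt,s=1):
    y=-np.cos(tilt)*zc+np.sin(tilt)*xc; x=s*yc
    q=Ro.from_matrix(np.column_stack([x,y,np.cross(x,y)])).as_quat(); return q[[3,0,1,2]]
def tcp_of_tip(p,tilt): return p-0.008*(-np.cos(tilt)*zc+np.sin(tilt)*xc)
E
python3 - <<'E'
from h import *; from rig import r
q=r.sense()["eef_rot"];print("R",Ro.from_quat(q[[1,2,3,0]]).as_matrix().round(2).tolist())
for t in(0,.2,.35):
  for s in(1,-1):
    for x,z in((-.129,.19),(-.129,.033),(-.05,.14),(.09,.19)):
        j=r.solve_ik(tcp_of_tip(case(x,z),t),ori(t,s)); print(t,s,x,z,None if j is None else np.round(j,2))
E
```

```text
R [[0.25, -0.0, -0.97], [0.97, -0.0, 0.25], [-0.0, -1.0, -0.0]]
0 1 -0.129 0.19 [-0.14  0.39  0.53  2.11 -0.29  0.72  2.1 ]
0 1 -0.129 0.033 [ 0.33  0.61 -0.09  2.19  0.15  0.35  1.64]
0 1 -0.05 0.14 [ 0.06  0.51  0.25  1.98 -0.19  0.67  1.95]
0 1 0.09 0.19 [ 0.01  0.62  0.31  1.62 -0.22  0.93  1.92]
0 -1 -0.129 0.19 [-0.39  0.49  0.91  2.12 -0.55  0.79 -0.75]
0 -1 -0.129 0.033 [ 0.    0.64  0.37  2.2  -0.6   0.39 -0.76]
0 -1 -0.05 0.14 [-0.31  0.65  0.82  1.99 -0.67  0.79 -0.72]
0 -1 0.09 0.19 [-0.33  0.79  0.94  1.64 -0.71  1.08 -0.81]
0.2 1 -0.129 0.19 [-0.18  0.33  0.61  2.23 -0.54  0.5   2.36]
0.2 1 -0.129 0.033 [ 0.44  0.59 -0.19  2.31  0.81  0.08  1.01]
0.2 1 -0.05 0.14 [ 0.18  0.45  0.11  2.11 -0.23  0.4   2.  ]
0.2 1 0.09 0.19 [ 0.04  0.55  0.26  1.77 -0.28  0.66  1.98]
0.2 -1 -0.129 0.19 [-0.44  0.45  1.    2.24 -0.84  0.63 -0.46]
0.2 -1 -0.129 0.033 [-0.    0.63  0.41  2.33 -1.5   0.29  0.16]
0.2 -1 -0.05 0.14 [-0.29  0.57  0.79  2.12 -0.92  0.58 -0.47]
0.2 -1 0.09 0.19 [-0.31  0.68  0.84  1.79 -0.8   0.81 -0.72]
0.35 1 -0.129 0.19 [ 0.6   0.27 -0.33  2.3   0.01  0.25  1.81]
0.35 1 -0.129 0.033 [ 0.83  0.68 -0.68  2.39  2.05  0.35 -0.16]
0.35 1 -0.05 0.14 [ 0.03  0.45  0.33  2.21 -0.97  0.28  2.74]
0.35 1 0.09 0.19 [ 0.16  0.5   0.1   1.88 -0.26  0.43  1.98]
0.35 -1 -0.129 0.19 [-0.53  0.51  1.19  2.34 -1.26  0.66 -0.02]
0.35 -1 -0.129 0.033 [ 0.57  0.61 -0.32  2.4   2.69  0.2   2.31]
0.35 -1 -0.05 0.14 [-0.17  0.5   0.6   2.22 -1.2   0.4  -0.18]
0.35 -1 0.09 0.19 [-0.24  0.59  0.7   1.89 -0.9   0.59 -0.6 ]
```

Run:
```python
from h import *; from rig import r
T=0.06
r.clamp()
r.goto(tcp_of_tip(case(-.130,.19),T),ori(T))
s=r.sense();print(s["t"],s["joints"].round(2),s["finger_gap"],s["tcp_pos"])
r.move_linear(tcp_of_tip(case(-.130,.075),T),feed=.12)
s=r.sense();print(s["t"],s["joints"].round(2),s["tcp_pos"],s["wrist_force"])
for n in("side","scene","wrist"):
    d=r.get_image(n);cv2.imwrite(f"pics/{n}1.png",d["image"][:,:,::-1])
    if n!="wrist":
        x0,y0,w,h=((215,160,100,90) if n=="scene" else (280,190,140,110))
        cv2.imwrite(f"pics/{n}1_z.png",cv2.resize(d["image"][y0:y0+h,x0:x0+w,::-1],None,fx=5,fy=5,interpolation=cv2.INTER_CUBIC))
```

```text
4.175 [-0.18  0.37  0.59  2.15 -0.37  0.66  2.19] -9.126401364293069e-06 [ 0.48116651 -0.17873031  0.22594039]
5.2833 [-0.01  0.55  0.38  2.22 -0.57  0.4   2.37] [ 0.4811141  -0.17964467  0.11146339] [-0.18836994 -1.27015717 -0.8467105 ]
```

View pics/side1_z.png

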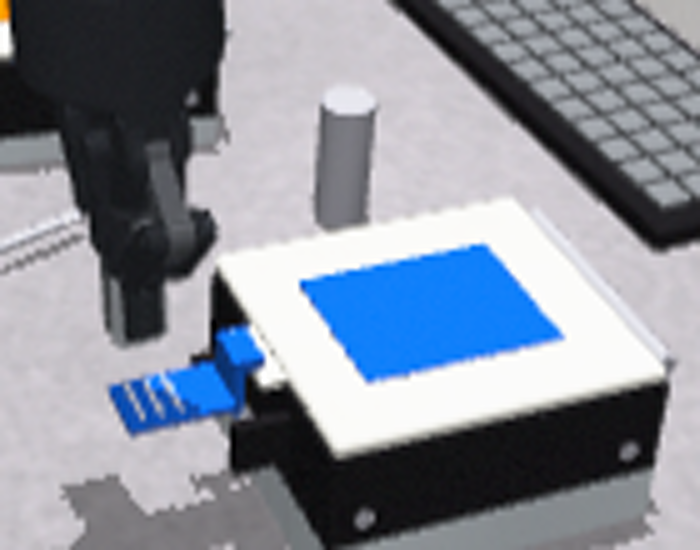

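View pics/scene1_z.png

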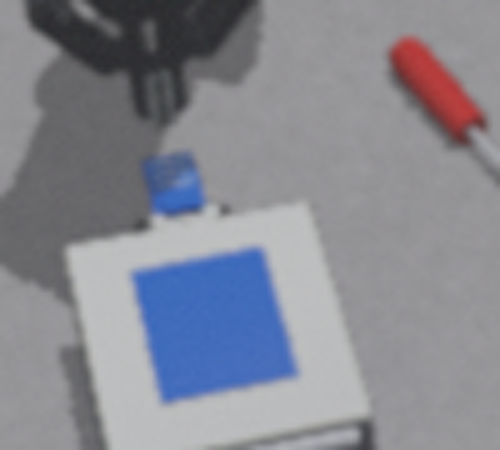

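View pics/wrist1.png

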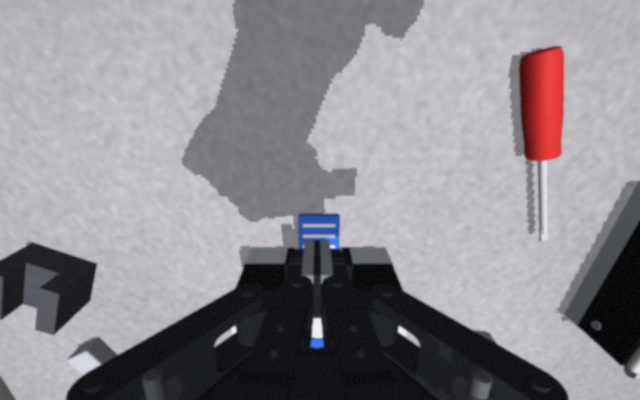

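The fingers are laterally centred on the pad: pad column 318, fingers 317 in the wrist view. They sit above it and clear of the hook. Pressing now.

Run:
```python
from h import *; from rig import r
T=0.06
hit=r.move_linear(tcp_of_tip(case(-.130,.033),T),feed=.02,guard=2.5)
s=r.sense();p=s["tcp_pos"].copy();print(hit,s["t"],p,s["wrist_force"].round(2))
if hit:
    hit=r.move_linear(p-[0,0,.0072],feed=.02,guard=15)
s=r.sense();print(hit,s["t"],s["tcp_pos"],s["wrist_force"].round(2))
d=r.get_image("side");cv2.imwrite("pics/side2.png",d["image"][100:320,200:480,::-1].repeat(2,0).repeat(2,1))
```

```text
True 7.0917 [ 0.47999677 -0.1793607   0.0731301 ] [ 0.32 -0.48  1.08]
False 7.5917 [ 0.47880238 -0.17927816  0.06562769] [-3.69  0.03  5.49]
```

View pics/side2.png

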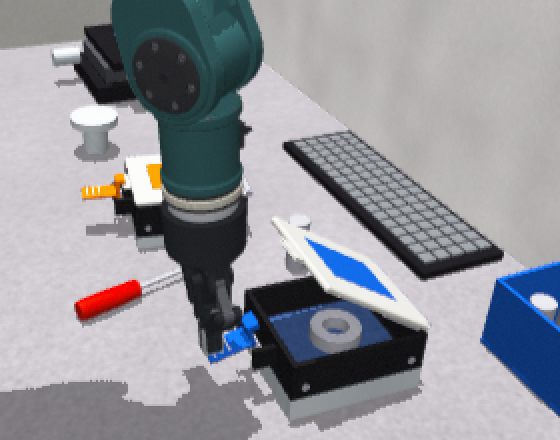

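The lid has sprung up and the ring is undisturbed. Next I retreat straight up, then push the lip along its arc.

Run:
```python
from h import *; from rig import r
T=0.06
def wp(th,back=0): return tcp_of_tip(case(.075-.161*np.cos(th)-.011-back,.046+.161*np.sin(th)-.020),T)
r.move_linear(tcp_of_tip(case(-.132,.138),T),feed=.1)
r.move_linear(wp(.75,.02),feed=.1)
d=r.get_image("side");cv2.imwrite("pics/side3.png",d["image"][80:300,200:480,::-1].repeat(2,0).repeat(2,1))
for th in(.8,1.0,1.2):
    h=r.move_linear(wp(th,-.002),feed=.08,guard=12)
    s=r.sense();print(th,h,round(s["t"],2),s["tcp_pos"].round(4),s["wrist_force"].round(2),s["joints"].round(2))
    if h: break
d=r.get_image("side");cv2.imwrite("pics/side4.png",d["image"][80:300,200:480,::-1].repeat(2,0).repeat(2,1))
```

```text
0.8 False 10.16 [ 0.5643 -0.1836  0.1774] [-0.45 -0.07 -0.62] [-0.13  0.54  0.52  2.01 -0.47  0.65  2.22]
1.0 False 10.71 [ 0.5896 -0.1849  0.1975] [ 0.38 -0.37 -0.92] [-0.15  0.54  0.55  1.95 -0.45  0.71  2.19]
1.2 False 11.26 [ 0.6179 -0.1863  0.2118] [ 0.15 -0.19 -0.44] [-0.15  0.56  0.56  1.87 -0.44  0.77  2.16]
```

View pics/side3.png

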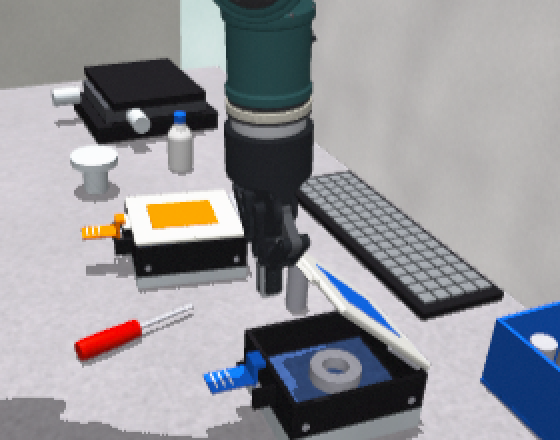

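View pics/side4.png

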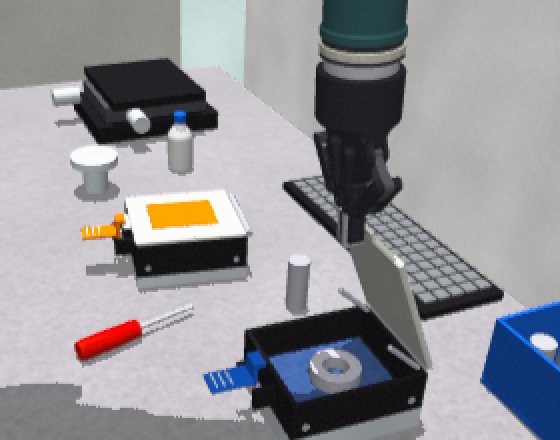

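The tab has sprung back, and the lid is following the fingers at about 1.2 rad. I'll continue past the balance point with the tips slightly lower.

Run:
```python
from h import *; from rig import r
T=0.06
def wp(th,back=0): return tcp_of_tip(case(.075-.161*np.cos(th)-.011-back,.046+.161*np.sin(th)-.026),T)
for th in(1.4,1.6,1.75,1.85):
    h=r.move_linear(wp(th,-.003),feed=.08,guard=12)
    s=r.sense();print(th,h,round(s["t"],2),s["tcp_pos"].round(4),s["wrist_force"].round(2))
    if h: break
d=r.get_image("side");cv2.imwrite("pics/side5.png",d["image"][80:300,200:480,::-1].repeat(2,0).repeat(2,1))
```

```text
1.4 False 11.86 [ 0.6498 -0.188   0.2144] [ 0.27  0.41 -0.14]
1.6 False 12.41 [ 0.6817 -0.1897  0.2167] [-0.23 -0.45  0.26]
1.75 False 12.86 [ 0.7058 -0.1908  0.2141] [-0.29  0.6   0.77]
1.85 False 13.21 [ 0.7217 -0.1914  0.2105] [-0.51  0.35 -0.66]
```

View pics/side5.png

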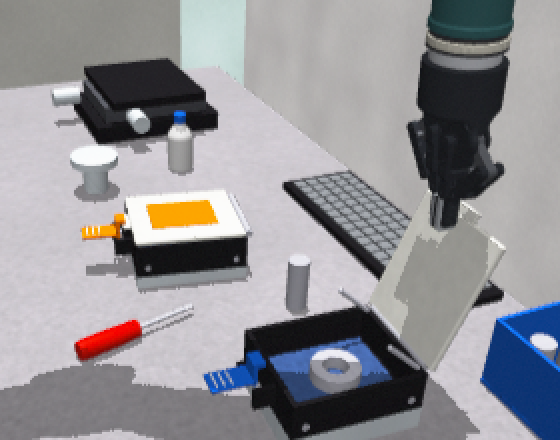

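The lid is leaning back past the balance point. I'll back the fingers off, verify with the lip position, and hand in.

Run:
```python
from h import *; from rig import r
p=r.sense()["tcp_pos"]
r.move_linear(p-.09*xc+.03*zc,feed=.12)
r.move_linear(p-.12*xc+.10*zc,feed=.12)
r.dwell(.7)
im=[]
for n in("side","scene"):
    d=r.get_image(n);np.savez(f"pics/{n}6.npz",**d)
    for th in(1.8,1.95): print(n,th,"lip",proj(d,case(.075-.161*np.cos(th),.046+.161*np.sin(th))).round(1),"corners",[proj(d,case(.075-.150*np.cos(th),.046+.150*np.sin(th),y)).round(1).tolist() for y in(-.065,.065)])
    x0,y0,w,h=((200,160,140,120) if n=="scene" else (290,110,220,190));k=5 if n=="scene" else 3
    cv2.imwrite(f"pics/{n}6.png",cv2.resize(d["image"][y0:y0+h,x0:x0+w,::-1],None,fx=k,fy=k,interpolation=cv2.INTER_CUBIC))
s=r.sense();print(s["t"],s["wrist_force"].round(2))
```

```text
side 1.8 lip [423.4 181.1] corners [[441.3, 202.1], [404.0, 172.1]]
side 1.95 lip [432.6 182.7] corners [[450.2, 203.4], [412.2, 173.5]]
scene 1.8 lip [262.9 218.3] corners [[233.5, 226.5], [291.8, 215.0]]
scene 1.95 lip [265.2 228.2] corners [[235.5, 235.9], [294.1, 224.0]]
15.7833 [ 0.99 -0.26  0.72]
```

View pics/side6.png

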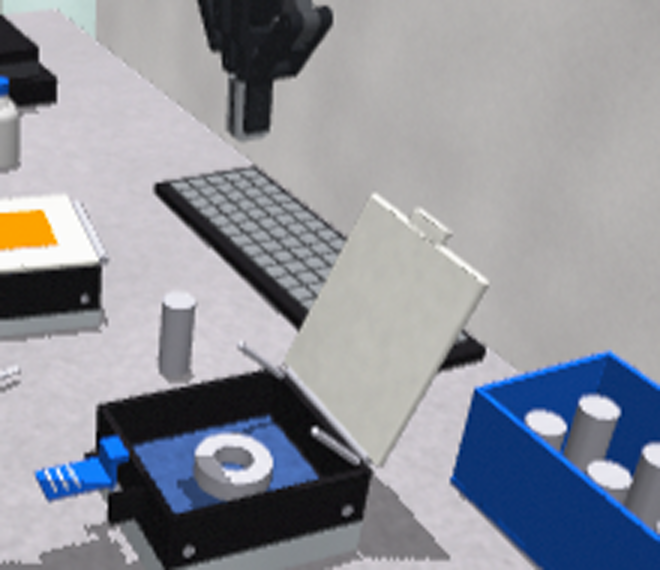

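View pics/scene6.png

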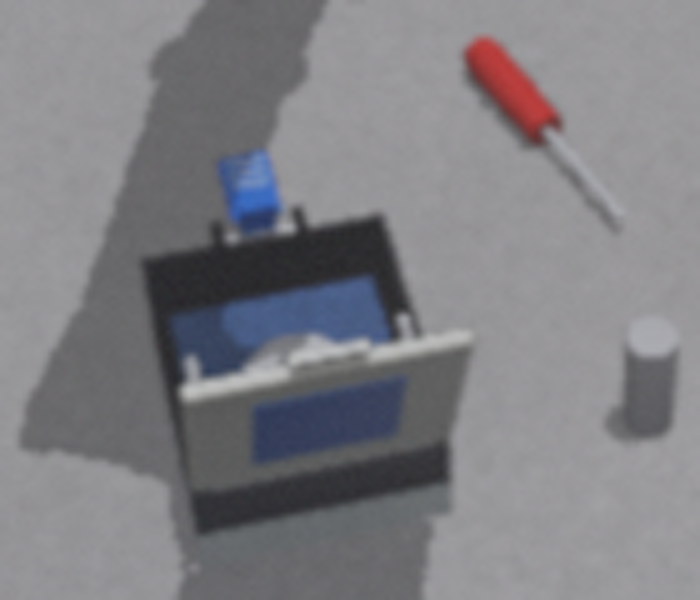

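The measured lid corners match 1.95 rad: side view (453,204) and (415,175) against predicted (450,203) and (412,174), and scene view (294,227) against (294,224). Handing in.

Run:
```python
from rig import r
r.finish_job(); print(r.sense()["t"])
```

```text
the job is handed in; nothing more can be done
the job is handed in; nothing more can be done
```

The blue case's lid is open and resting on its stop, and I handed the job in at about 16 s of the 42 s allowed. No verdict is reported, so this rests on my own checks.

- **What I did:** With shut fingers I pressed the blue tab down about 7 mm, at 5–6 N. The lid sprang up. I backed off and pushed the lip along its arc past the balance point, then withdrew the fingers.
- **Lid:** In both camera views after withdrawing, the lid corners lie within about 3 px of where a lid at 1.95 rad would be, and clearly away from 1.8 rad.
- **Rest of the scene, by eye:**
  - The blue tab is back up.
  - The ring lies in the blue case as before.
  - The orange case is shut.
  - The fingers are clear of everything.
  - The loose items in view look unmoved. The V-block and gauge block were outside the last pictures, but the fingers never went near them.
- **Disagreements:** The lid corners measured about 3 mm short of the given 150 x 130 mm. The pad was touched a few mm lower than the cameras suggested. Neither affected the result, and no check failed.

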